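# Catch the popped stapler cartridge

## Task

On the stapler unit of the copier, push the sliding guard fully back off the release button, then press the button down with one fingertip and, with the other finger standing in the guide, stop the staple cartridge that springs out before its front slides past the end of the guide. Finish while holding: one finger still keeping the button pressed, the cartridge standing still against the other finger. Do not pinch, lift or shove the cartridge, and leave the loose things lying around where they are.

Things in the scene. Friction and masses are not known exactly. Their poses are not given: they have to be found in the camera images.
- unit: Stapler unit, fixed: grey deck 40 mm high, x -65 to +130 mm, y -78 to +78 mm. Origin at table level below the bay's mouth; x points from the mouth into the bay (away from the robot at yaw 0), y left, z up; yaw within 30 degrees. Button and guard stand left of the guide, with a steel guard track 19 mm high at y 72 to 78 mm, x -53 to +47 mm. Spring housing from x = 58 mm back, 74 mm high.
- mouth (a point): Middle of the bay's mouth on the guide's floor (the deck's top), 40 mm above the table; axes as the unit's. From here the open guide runs 65 mm along -x between two steel rails 8 mm high, 43 mm apart inside; here the cartridge comes out and is to be stopped. Behind it, x 0 to 51 mm, is the bay with walls 22 mm high.
- guide_end (a point): Middle of the guide's open end on its floor, also the deck's front edge, 65 mm along -x from the mouth. A cartridge that goes on farther tips off here.
- guard (a joint): Sliding aluminium guard over the button, m: starts between 0 and 0.008, fully back at 0.045 (end stop). Slides along the unit's +x with about 1.5 N of friction and stays where it is left. Plate 40 mm long, 46 mm wide, its top 22 mm above the deck, with an upright lip along its front edge. Fully back it uncovers the button.
- guard_lip (a point): Middle of the front (-x) face of the guard's upright lip, 30 mm above the deck, 55 mm left (+y) of the guide's middle, 48 mm along -x from the mouth at guard 0; moves with the guard. The lip is 46 mm wide, 3 mm thick, 22 to 39 mm above the deck. Push it along the unit's +x.
- button (a joint): Release button, m pressed: 0 up, 0.007 fully down, 1.5 N at first and 4.5 N fully down; springs back. At about 0.004 it frees the spring pusher behind the cartridge, which drives it out along -x (3 to 5 N, 20 to 50 mm/s) even if the button is let go; nothing stops it but a finger.
- button_top (a point): Middle of the white button's flat top, 30 mm (x) by 36 mm (y); 30 mm along -x from the mouth and 52 mm left (+y) of the guide's middle; 16 mm above the guide floor when up, 9 mm fully down. So one finger can stand on it while the other stands beside it in the guide, its tip lower than the cartridge's top.
- cartridge_center (a point): Middle (half-way up) of the loose staple cartridge in the bay: grey plastic block 50 mm long (x), 39 mm wide (y), 28 mm high, 60 to 130 g, axes as the unit's. At the start its front is flush with the mouth and its centre 25 mm inside.
- cartridge: The same cartridge; origin in the middle of its underside.
- spare: Loose spare cartridge of the same shape on the right-hand part of the deck; leave alone. Origin in the middle of its underside.
- gear: White plastic gear 46 mm across, 16 mm high, lying on the spring housing; leave alone. Origin under its middle.
- roller: Black rubber feed roller, 150 mm long with its shaft, 25 mm high, square end blocks, lying on the table to the left of the unit; leave alone. Origin under its middle.
- cleaner: Black bottle with a green cap, 64 mm across, 170 mm high, on the left; leave alone. Origin under its middle.
- screwdriver: Screwdriver lying on the table on the left; leave alone.
- brush: Brush lying on the table on the right; leave alone.
- dish: Steel dish 90 by 120 mm, 25 mm high, with screws, on the right; leave alone. Origin under its middle.
- pusher (a joint): Spring pusher behind the cartridge, m of stroke: 0 latched in the bay, up to 0.095 run out along the unit's -x. Not to be handled.

How it is judged (in metres and radians):
On the way, in this order (a step that is already met when the one before it is completed fails the run):
1. the guard is pushed fully back (value of joint guard above 0.04 m), for 0.1 s.
2. the release button is pressed (value of joint button above 0.0035 m).
3. the cartridge has sprung out and is stopped by a finger while a finger keeps the button down (value of joint button above 0.0035 m and contact force between the fingers and button above 0.4 N and contact force between the fingers and cartridge above 0.5 N and x of cartridge_center in the frame of mouth between -0.04 and 0.0205 m and linear speed of cartridge below 0.015 m/s), for 0.3 s.
At the end, for the whole second after the job is handed in: Held for the last second: guard over 38 mm back; a finger keeps the button over 3.5 mm down (over 0.4 N); cartridge 5 to 65 mm out, flat on the guide (4 mm, 0.1 rad), still (under 10 mm/s), pushed by the pusher (over 0.3 N) and held back by a finger (over 0.5 N) (value of joint button above 0.0035 m and contact force between the fingers and button above 0.4 N and contact force between the fingers and cartridge above 0.5 N and x of cartridge_center in the frame of mouth between -0.04 and 0.0205 m and value of joint guard above 0.038 m and linear speed of cartridge below 0.01 m/s and z of cartridge_center in the frame of mouth between 0.01 and 0.018 m and angle between cartridge's own z axis and vertical below 0.1 rad and contact force between pusher and cartridge above 0.3 N); the arm keeps its last pose, push and grip.
It fails at once if the cartridge slides past the end of the guide (its front more than 5 mm beyond) (x of cartridge_center in the frame of mouth below -0.045 m).
It fails at once if the cartridge is lifted more than 6 mm (z of cartridge_center in the frame of mouth above 0.02 m).
It fails at once if the cartridge is pinched or shoved hard (over 18 N) (contact force between the fingers and cartridge above 18 N).
It fails at once if a loose bystander is moved more than 20 mm (distance of any of spare, gear, roller, cleaner, screwdriver, brush, dish from where it was at the start of the episode above 0.02 m).
It also fails if it takes over 35 s, if anything falls off the work surface, if the arm or the gripper's body presses on something with over 40 N, if the wrist force passes 120 N, or if a joint passes its speed limit or range.

## Robot

A 6-joint arm with a two-finger parallel gripper is mounted at the origin on the work surface. World frame = base frame: x ahead of the robot, y to its left, z up, the work surface at z = 0. Lengths are in m, angles in degrees, forces in N, time in s.
With the tool pointing down it reaches from about 0.275 to 0.725 m from the base axis. Payload 5.6 kg.
Tool frame: the origin (TCP) lies on the centre line of the jaws, within the pads' length; the fingertips stand 22 mm ahead of it and the grasp point (between the pads) lies 3 mm ahead of it; z points along the fingers, y is the line along which they close (so a half turn about z gives the same grasp; the last joint's range is limited). The gripper opens to 85 mm and grips with 20 to 120 N. Pads are 22 mm wide; open, the fingers measure 114 mm over their backs; the gripper's body (76 mm by 85 mm) begins 54 mm behind the grasp point. The pads swing forward as they close: fully open they stand 13 mm farther back than shut.
Start: joints at [-48.438, 14.616, 6.199, 0, -81.583, -16.306], TCP at [0.235, -0.497, 0.221] pointing down, gripper open.
Joint ranges: [-168.99, 168.99], [-69.2, 112.95], [-62.41, 85.93], [-164.36, 98.24], [-168.68, -3.75], [-174.98, 174.98]. Speed limits (degrees/s): [147.25, 147.25, 180, 180, 180, 180].

## Interface

Orientations are given as [roll, pitch, yaw] about the fixed x, y, z axes, in that order (R = Rz(yaw) Ry(pitch) Rx(roll)).
In Python, from cell import env gives the robot as it stands.
- The arm moves only by the tool play_rows, never from a script. Its argument "increments" is a list of rows, each an object with "jaw": the opening, from -1 (shut) to 1 (fully open); "translation": the shift along the tool's x, y, z scaled (see below), a list of three; "turn": the turn, a rotation vector about the tool's x, y, z scaled (see below), a list of three. In form: [{"jaw": jaw, "translation": [dx, dy, dz], "turn": [ax, ay, az]}, ...]. A call has 1 to 20 rows; each row is the pose to reach, as a shift and turn from the pose commanded when the call began, along the tool's axes at that moment, turning the shorter way round; what a row does not reach only later rows make up. The controller multiplies each number of a shift by 1000 mm and each number of a turn by 2 pi rad. A row lasts 1/10 s, in which the tool goes at most 50 mm and 8.59 degrees, less where a joint would pass 70% of its speed; a pose out of reach is approached as far as the arm can. A call with a number of a shift or a turn outside -1 to 1 is refused whole. A call with a gripper value outside its range is refused whole. The fingers move at their own pace and stop on an object; "squeeze" is the grip in N (left out, the last holds). Time passes only in rows, so rows that repeat a pose let the fingers close. It gives the time, the measured TCP pose, the force, the opening and the grip force at its end, in the units of the state.
- env.get_state(): the state, without advancing time (a new reading comes with each control period).
- env.capture(name): name is "scene" or "top"; returns the picture (480x640x3 uint8, red, green, blue); there is no depth.
- env.calibration(name): a dict with "mtx" (3x3 intrinsics, pixels), "D" ([k1, k2, p1, p2, k3] as OpenCV has them; the pictures are not rectified), "R" (3x3) and "t" (3): a world point X has camera coordinates R X + t. Camera axes: x right, y down, z forward; pixel columns grow to the right and rows downward; lengths in m; the calibration is good to about 2 mm. A picture is of the moment at which its call begins. calibration takes no time and is no camera call.
- env.job_done(): hands the job in; it is judged then, once.
Trained networks look in the newest picture that a camera, given by its name, has taken for a name from the list of things; names that differ only in an ending like _2 or _b are one class to them, and where a whole thing is asked for, a point or a joint stands for the part that bears it (a point fixed in the world has none). Each returns a list of dicts, best first, with "p" (0 to 1); they miss things now and then, are a little off and sometimes report something else, mostly with a low value. They report only what shows in the picture. A call takes as long as a camera call.
- env.look_for(camera, label): "box" ([left, top, width, height] as shares, 0 to 1, of the picture: columns of its width, rows of its height, round what is visible of it).
- env.cut_out(camera, label): "pixels" (480x640 bool, what is visible of it) and "box" ([left, top, width, height] as shares, 0 to 1, of the picture: columns of its width, rows of its height, round what is visible of it).
- env.landmark_of(camera, label): "location" ([column, row] as shares, 0 to 1, of the picture: columns of its width, rows of its height: a listed point, or the origin of a listed thing).
The state is a dict: "time_s": time; "joint_positions": joint angles; "qd": joint speeds; "joint_efforts": joint torques, N m; "ee_pos": TCP position; "tcp_rot": TCP orientation; "ft_force": force on the tool from outside, world axes, zero at the start; "torque": the same for the moment, N m; "grip_width": finger opening in m; "gripper_force": force on a finger pad.
Only numpy, scipy, OpenCV 4.12 (cv2) and the standard library are available. Lean on these libraries where they do the work, as an engineer would, in place of code of your own. Each camera call takes 0.05 s, during which the arm holds its last target. There are 200 camera calls.

## Working session

There is one attempt and no reset: what is moved stays moved. The work goes in short steps, Python scripts to look and compute and a tool call to move; the robot and the scene stay as the last step left them, time stands still between calls to the robot, and variables do not carry over. Pictures are saved under pics/ and viewed, at most 10 in all, crops included, and the job is handed in when it is done.

Besides the shell and the picture viewer there is one more tool, called as name(argument=value, ...) on one line, values as JSON. play_rows: Moves the arm, as the interface text tells. Its arguments: {"type":"object","properties":{"increments":{"type":"array"},"squeeze":{"type":"number"}},"required":["increments"]}

```bash
mkdir -p pics; ls; cat > h.py <<'E'
import numpy as np, cv2
from cell import env
from scipy.optimize import least_squares
from scipy.spatial.transform import Rotation as Ro
C={n:env.calibration(n) for n in("scene","top")}
def proj(n,X):
    c=C[n];X=np.atleast_2d(X).astype(float)
    return cv2.projectPoints(X,cv2.Rodrigues(np.array(c["R"]))[0],np.array(c["t"],float),np.array(c["mtx"]),np.array(c["D"]))[0][:,0]
def snap(n,f=None):
    im=env.capture(n)
    if f: cv2.imwrite("pics/"+f,im[:,:,::-1])
    return im
E
python3 - <<'E'
from h import *
s=env.get_state();print({k:np.round(v,3).tolist() for k,v in s.items()})
for n in C:
    snap(n,n+"0.png"); c=C[n];print(n,(-np.array(c["R"]).T@np.array(c["t"])).round(3))
    for l in["mouth","guide_end","guard_lip","button_top","cartridge_center","spare","gear","unit"]:
        print(l,[(round(d["p"],2),(np.array(d["location"])*[640,480]).round(1).tolist()) for d in env.landmark_of(n,l)[:2]])
E
```

```text
pics
{'time_s': 0.0, 'joint_positions': [-48.438, 14.654, 6.128, -0.03, -81.584, -16.305], 'qd': [0.054, 0.026, -0.064, 0.019, 0.074, 0.06], 'joint_efforts': [-0.001, -38.663, 23.794, 5.365, -0.006, 0.0], 'ee_pos': [0.234, -0.497, 0.22], 'tcp_rot': [179.887, -0.002, -154.747], 'ft_force': [-0.696, 0.016, -0.073], 'torque': [0.038, 0.034, 0.024], 'gripper_force': 0.0, 'grip_width': 0.085}
scene [ 1.054 -0.394  0.915]
mouth [(0.85, [374.6, 235.0]), (0.43, [389.6, 205.4])]
guide_end [(0.62, [357.8, 213.4]), (0.22, [380.2, 240.1])]
guard_lip [(0.68, [389.5, 205.6])]
button_top [(0.37, [387.7, 212.6])]
cartridge_center [(0.61, [381.8, 238.0])]
spare [(0.69, [347.7, 240.9])]
gear [(0.83, [416.8, 244.8])]
unit [(0.79, [370.2, 244.9])]
top [ 0.38  -0.028  1.442]
mouth [(0.88, [275.8, 216.3]), (0.56, [279.0, 220.6])]
guide_end [(0.82, [270.6, 240.2])]
guard_lip [(0.7, [257.8, 223.6]), (0.63, [250.3, 226.7])]
button_top [(0.41, [254.3, 223.6])]
cartridge_center [(0.63, [277.7, 210.6])]
spare [(0.65, [296.8, 225.5])]
gear [(0.61, [263.2, 176.9])]
unit [(0.64, [274.1, 243.0]), (0.56, [279.6, 220.5])]
```

```bash
python3 - <<'E'
import cv2,numpy as np
a=cv2.imread("pics/top0.png")[145:275,190:363];b=cv2.imread("pics/scene0.png")[170:300,300:473]
cv2.imwrite("pics/topc.png",cv2.resize(a,None,fx=4.6,fy=4.6,interpolation=cv2.INTER_CUBIC))
cv2.imwrite("pics/scenec.png",cv2.resize(b,None,fx=4.6,fy=4.6,interpolation=cv2.INTER_CUBIC))
E
```

```text
(no output)
```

View pics/topc.png

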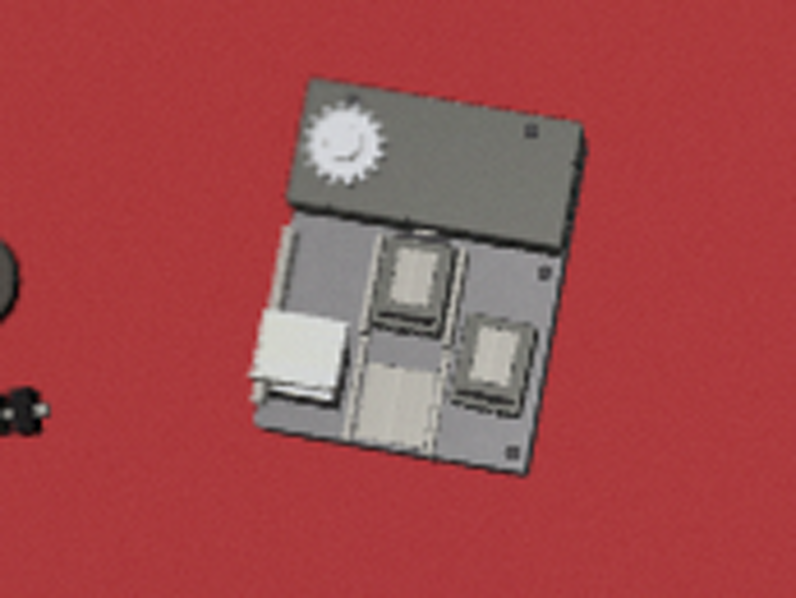

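View pics/scenec.png

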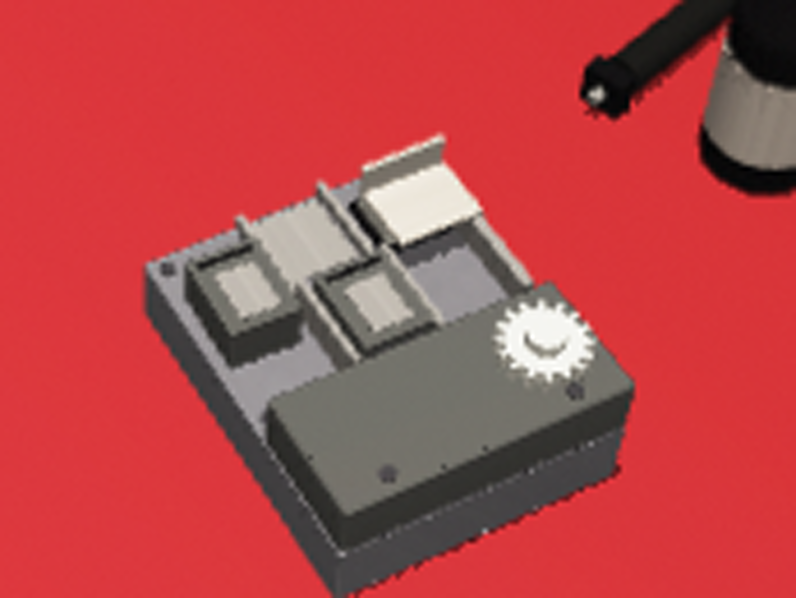

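View pics/top0.png

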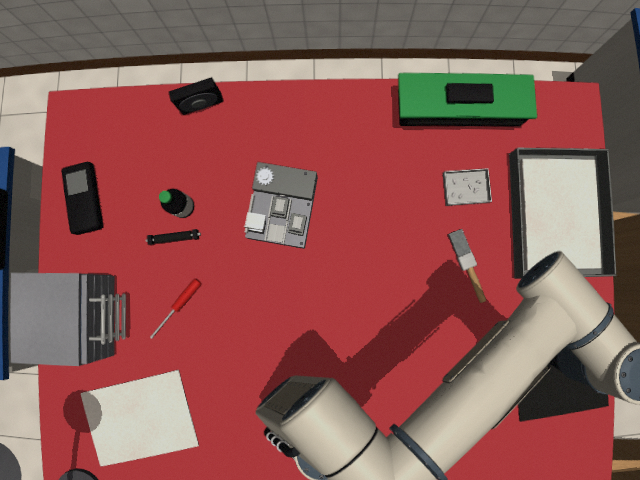

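```bash
python3 - <<'E'
from h import *
X=lambda l:np.array(l,float)/1000
T={(-65,78,40):(255,425),(-65,-78,40):(527,474),(130,78,74):(310,80),(130,-78,74):(583,123),(58,-78,74):(562,250),(58,78,74):(288,205)}
S={(130,-78,74):(345,517),(130,78,74):(635,385),(58,78,74):(555,285),(58,-78,74):(268,405),(-65,-78,40):(147,265),(-65,-78,0):(147,305),(130,-78,0):(337,597),(130,78,0):(617,470)}
P={"top":(X(list(T)),np.array(list(T.values()))/4.6+[190,145]),"scene":(X(list(S)),np.array(list(S.values()))/4.6+[300,170])}
L={"top":{(0,0,40):(275.8,216.3),(-65,0,40):(270.6,240.2),(25,0,54):(277.7,210.6)},"scene":{(0,0,40):(374.6,235),(-65,0,40):(357.8,213.4),(25,0,54):(381.8,238)}}
def w(p,U): return U@Ro.from_euler("z",p[3]).as_matrix().T+p[:3]
def f(p,Q=P,ns=("top","scene")): return np.concatenate([(proj(n,w(p,Q[n][0]))-Q[n][1]).ravel() for n in ns])
r=least_squares(f,[.5,.05,0,-.2],x_scale=.01,loss="soft_l1");p=r.x
print("corners",p.round(4),np.degrees(p[3]),"res",r.fun.reshape(-1,2).round(1).tolist())
for n in C:
    q=least_squares(lambda a:f([a[0],a[1],0,a[2]],P,(n,)),[.5,.05,-.2],x_scale=.01).x;print(n,q.round(4),np.degrees(q[2]))
q=least_squares(lambda a:f([a[0],a[1],0,a[2]]),[.5,.05,-.2],x_scale=.01).x;print("z0",q.round(4),np.degrees(q[2]))
LP={n:(X(list(d)),np.array(list(d.values()))) for n,d in L.items()}
k=least_squares(lambda a:f(a,LP),[.5,.05,0,-.2],x_scale=.01).x;print("landm",k.round(4),np.degrees(k[3]))
p=np.array([q[0],q[1],0,q[2]])
# guard: lip top edge corners in scene, lip point 
for g in(0,.004,.008):
    print(g,[((proj(n,w(p,X([(-48+1000*g,55+23,79),(-48+1000*g,55-23,79),(-48+1000*g,55,70)])))-o)*4.6).round(0).tolist() for n,o in(("top",[190,145]),("scene",[300,170]))])
E
```

```text
corners [ 0.5535  0.1131 -0.0024 -0.1813] -10.390170273751968 res [[-1.2, -0.0], [-1.1, -0.4], [-1.2, -0.9], [-0.6, -0.4], [-1.0, -0.4], [-1.6, -0.7], [-0.2, -0.1], [0.4, 0.0], [-1.3, -1.5], [-0.9, -1.0], [-1.3, 0.1], [-1.2, 2.2], [-0.7, 1.5], [-1.1, 1.4]]
scene [ 0.5553  0.1143 -0.1909] -10.935994191341171
top [ 0.5519  0.1099 -0.18  ] -10.314490228640306
z0 [ 0.5541  0.1125 -0.1831] -10.491715248046983
landm [ 0.5526  0.1168 -0.0021 -0.1723] -9.871008467090276
0 [[[244.0, 387.0], [326.0, 401.0], [287.0, 395.0]], [[432.0, 126.0], [353.0, 157.0], [391.0, 154.0]]]
0.004 [[[245.0, 380.0], [327.0, 394.0], [289.0, 388.0]], [[437.0, 131.0], [357.0, 163.0], [396.0, 159.0]]]
0.008 [[[247.0, 372.0], [329.0, 387.0], [290.0, 381.0]], [[441.0, 136.0], [361.0, 168.0], [400.0, 164.0]]]
```

```bash
cat >> h.py <<'E'
U=np.array([.5538,.1125]);YAW=-10.4
def inc(ux,uy,z,yaw=None,s=None):
    "shift/1000mm and turn/2pi in tool axes to bring TCP to unit x,y (mm), world z (m)"
    s=s or env.get_state();R0=Ro.from_euler("xyz",s["tcp_rot"],degrees=True)
    a=np.radians(YAW);g=np.array([*(U+np.array([[np.cos(a),-np.sin(a)],[np.sin(a),np.cos(a)]])@[ux/1e3,uy/1e3]),z])
    R1=Ro.from_euler("xyz",[180,0,YAW+180],degrees=True)
    print("pos",g.round(4),"shift",R0.inv().apply(g-s["ee_pos"]).round(4),"turn",((R0.inv()*R1).as_rotvec()/2/np.pi).round(4))
def here():
    s=env.get_state();a=np.radians(YAW);d=np.array(s["ee_pos"])[:2]-U
    print("t",s["time_s"],"unit xy mm",(np.array([[np.cos(a),np.sin(a)],[-np.sin(a),np.cos(a)]])@d*1e3).round(1),"z",round(s["ee_pos"][2],4),"rot",np.round(s["tcp_rot"],2),"F",np.round(s["ft_force"],2),"w",round(s["grip_width"],4))
E
python3 - <<'E'
from h import *
here();inc(-67,55,.15);inc(-67,55,.091)
E
```

```text
t 0.9 unit xy mm [-203.8 -657.5] z 0.2209 rot [-180.      0.   -154.74] F [ 0.03  0.6  -0.2 ] w 0.0856
pos [0.4978 0.1787 0.15  ] shift [-0.5265  0.4992  0.0709] turn [-0.     0.     0.099]
pos [0.4978 0.1787 0.091 ] shift [-0.5265  0.4992  0.1299] turn [-0.     0.     0.099]
```

play_rows(increments=[{"jaw":-1,"translation":[-0.5265,0.499,0.071],"turn":[0,0,0.099]},{"jaw":-1,"translation":[-0.5265,0.499,0.071],"turn":[0,0,0.099]},{"jaw":-1,"translation":[-0.5265,0.499,0.071],"turn":[0,0,0.099]},{"jaw":-1,"translation":[-0.5265,0.499,0.071],"turn":[0,0,0.099]},{"jaw":-1,"translation":[-0.5265,0.499,0.071],"turn":[0,0,0.099]},{"jaw":-1,"translation":[-0.5265,0.499,0.071],"turn":[0,0,0.099]},{"jaw":-1,"translation":[-0.5265,0.499,0.071],"turn":[0,0,0.099]},{"jaw":-1,"translation":[-0.5265,0.499,0.071],"turn":[0,0,0.099]},{"jaw":-1,"translation":[-0.5265,0.499,0.071],"turn":[0,0,0.099]},{"jaw":-1,"translation":[-0.5265,0.499,0.071],"turn":[0,0,0.099]},{"jaw":-1,"translation":[-0.5265,0.499,0.071],"turn":[0,0,0.099]},{"jaw":-1,"translation":[-0.5265,0.499,0.071],"turn":[0,0,0.099]},{"jaw":-1,"translation":[-0.5265,0.499,0.071],"turn":[0,0,0.099]},{"jaw":-1,"translation":[-0.5265,0.499,0.071],"turn":[0,0,0.099]},{"jaw":-1,"translation":[-0.5265,0.499,0.071],"turn":[0,0,0.099]},{"jaw":-1,"translation":[-0.5265,0.499,0.071],"turn":[0,0,0.099]},{"jaw":-1,"translation":[-0.5265,0.499,0.071],"turn":[0,0,0.099]},{"jaw":-1,"translation":[-0.5265,0.499,0.071],"turn":[0,0,0.099]},{"jaw":-1,"translation":[-0.5265,0.499,0.071],"turn":[0,0,0.099]}], squeeze=20)

```text
time_s: 2.8
ee_pos: [0.4978, 0.1775, 0.1504]
tcp_rot: [180.0, 0.0, 169.6]
ft_force: [-0.2, 0.1, -1.8]
grip_width: -0.0
gripper_force: 0.0
```

Now descend to lip height and look from near before pushing.

play_rows(increments=[{"jaw":-1,"translation":[0,0,0.03],"turn":[0,0,0]},{"jaw":-1,"translation":[0,0,0.059],"turn":[0,0,0]},{"jaw":-1,"translation":[0,0,0.059],"turn":[0,0,0]},{"jaw":-1,"translation":[0,0,0.059],"turn":[0,0,0]}])

```text
time_s: 3.2
ee_pos: [0.4982, 0.1777, 0.0919]
tcp_rot: [-180.0, 0.0, 169.6]
ft_force: [0.3, 0.1, 0.3]
grip_width: -0.0001
gripper_force: 0.0
```

```bash
python3 - <<'E'
from h import *
here()
b=snap("scene","scene1.png")[170:300,300:473,::-1]
cv2.imwrite("pics/scene1c.png",cv2.resize(b,None,fx=4.6,fy=4.6,interpolation=cv2.INTER_CUBIC))
s=env.get_state();e=np.array(s["ee_pos"]);print(((proj("scene",[e+[0,0,-.022],e])-[300,170])*4.6).round())
E
```

```text
t 3.2 unit xy mm [-66.4  54.1] z 0.0919 rot [-1.7998e+02  4.0000e-02  1.6959e+02] F [0.31 0.14 0.26] w -0.0001
[[372. 129.]
 [375.  99.]]
```

View pics/scene1c.png

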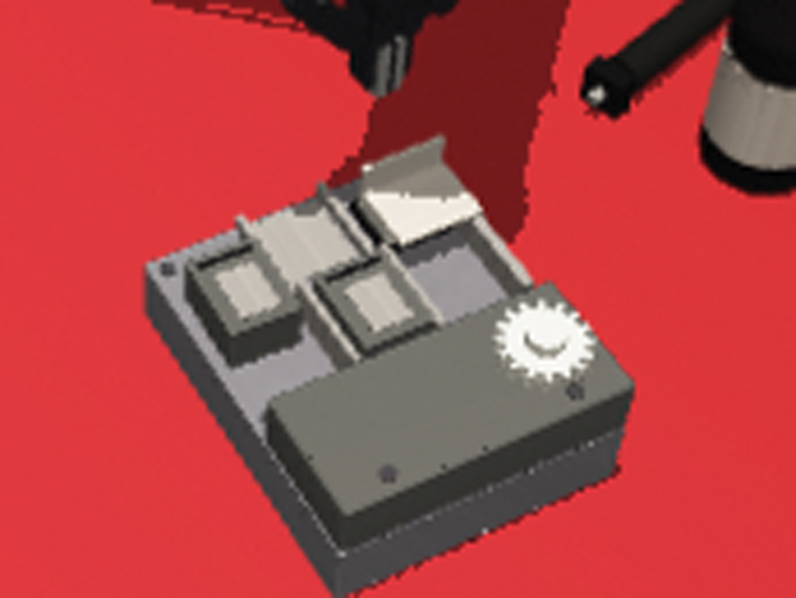

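The picture shows the closed fingertips at about crop (383, 95), some 34 px above the projected tip position (372, 129), and the lip at (362–442, 137–167). I'll check whether the arm was still moving.

```bash
python3 - <<'E'
from h import *
here()
o=cv2.imread("pics/scene1.png")
b=snap("scene","scene2.png")[:,:,::-1];t=snap("top","top2.png")[:,:,::-1]
d=np.abs(b.astype(int)-o)[170:300,300:473].sum(2);print("changed px",(d>60).sum())
s=env.get_state();e=np.array(s["ee_pos"])
R=Ro.from_euler("xyz",s["tcp_rot"],degrees=True)
box=np.array([[x,y,.022] for x in(-.011,.011) for y in(-.0145,.0145)])
for n in C: print(n,(proj(n,R.apply(box)+e)).round(1).tolist())
A=cv2.resize(b[150:230,340:440],None,fx=4,fy=4,interpolation=cv2.INTER_NEAREST);B=cv2.resize(t[190:270,205:305],None,fx=4,fy=4,interpolation=cv2.INTER_NEAREST)
for n,I,o in(("scene",A,(340,150)),("top",B,(205,190))):
    for q in proj(n,R.apply(box)+e): cv2.circle(I,tuple(int(v) for v in (q-o)*4+2),3,(0,255,0),-1)
cv2.imwrite("pics/both2.png",np.hstack([A,B]))
E
```

```text
t 3.25 unit xy mm [-65.9  54.8] z 0.0927 rot [1.7994e+02 1.3000e-01 1.6960e+02] F [-0.41 -0.57  1.12] w 0.0004
changed px 45
scene [[378.3, 203.3], [389.0, 198.9], [373.4, 197.1], [384.1, 192.9]]
top [[257.4, 234.6], [246.2, 232.7], [255.8, 243.2], [244.6, 241.2]]
```

View pics/both2.png

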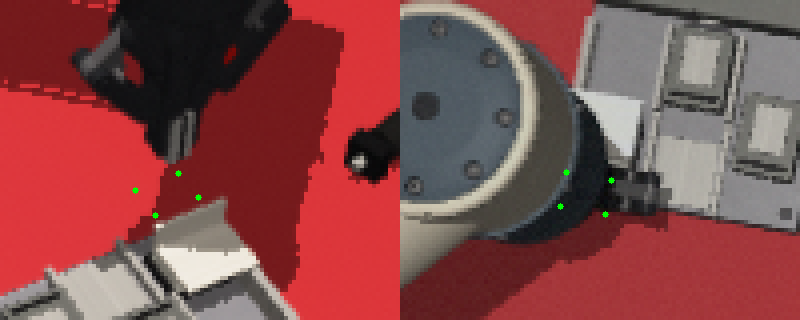

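Left crop: closed tip bottom at about pixel (383, 190), higher than the green predicted corners (about row 198). The tips may be shorter than I assumed, so I'll lower carefully and watch the force; the deck front is below.

play_rows(increments=[{"jaw":-1,"translation":[0,0,0.006],"turn":[0,0,0]},{"jaw":-1,"translation":[0,0,0.012],"turn":[0,0,0]},{"jaw":-1,"translation":[0,0,0.018],"turn":[0,0,0]},{"jaw":-1,"translation":[0,0,0.022],"turn":[0,0,0]},{"jaw":-1,"translation":[0,0,0.022],"turn":[0,0,0]}])

```text
time_s: 3.85
ee_pos: [0.4974, 0.1782, 0.0679]
tcp_rot: [-179.9, -0.1, 169.6]
ft_force: [-0.0, 0.3, -0.2]
grip_width: -0.0003
gripper_force: 0.0
```

```bash
python3 - <<'E'
from h import *
here()
o=cv2.imread("pics/scene0.png")
b=snap("scene","scene3.png")[:,:,::-1]
dark=(b.max(2)<75)&(np.abs(b.astype(int)-o).sum(2)>40)
s2=cv2.imread("pics/scene2.png");dark2=(s2.max(2)<75)&(np.abs(s2.astype(int)-o).sum(2)>40)
for d in(dark2,dark):
    d=d[150:260,340:420];r=np.where(d.any(1))[0][-4:];print([(k+150,(np.where(d[k])[0][[0,-1]]+340).tolist()) for k in r])
A=b[150:230,340:440];cv2.imwrite("pics/s3.png",cv2.resize(A,None,fx=5,fy=5,interpolation=cv2.INTER_NEAREST))
s=env.get_state();e=np.array(s["ee_pos"])
for z in(.022,.009,-.005): print(z,proj("scene",e-[0,0,z]).round(1))
E
```

```text
t 3.85 unit xy mm [-67.3  54.5] z 0.0679 rot [-1.7993e+02 -8.0000e-02  1.6962e+02] F [-0.03  0.29 -0.22] w -0.0003
[(np.int64(187), [378, 385]), (np.int64(188), [379, 385]), (np.int64(189), [381, 385]), (np.int64(213), [376, 377])]
[(np.int64(194), [377, 384]), (np.int64(195), [378, 384]), (np.int64(196), [379, 384]), (np.int64(213), [376, 377])]
0.022 [[379.9 204.8]]
0.009 [[380.3 201.1]]
-0.005 [[380.7 197. ]]
```

View pics/s3.png

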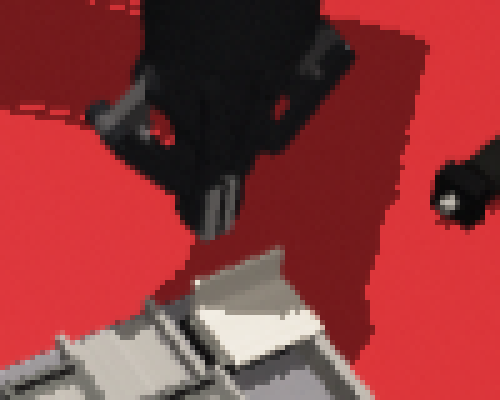

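The tip moved 7 px for 24 mm, as expected, and bottoms out at row 197, still clear of the lip top (rows 199–206). I'll probe further down over the deck's front strip.

play_rows(increments=[{"jaw":-1,"translation":[-0.004,0,0.004],"turn":[0,0,0]},{"jaw":-1,"translation":[-0.004,0,0.006],"turn":[0,0,0]},{"jaw":-1,"translation":[-0.004,0,0.008],"turn":[0,0,0]},{"jaw":-1,"translation":[-0.004,0,0.008],"turn":[0,0,0]}])

```text
time_s: 4.3
ee_pos: [0.5017, 0.1777, 0.0605]
tcp_rot: [-180.0, -0.0, 169.6]
ft_force: [-0.3, -0.4, 0.9]
grip_width: -0.0001
gripper_force: 0.0
```

play_rows(increments=[{"jaw":-1,"translation":[0,0,0.002],"turn":[0,0,0]},{"jaw":-1,"translation":[0,0,0.004],"turn":[0,0,0]},{"jaw":-1,"translation":[0,0,0.004],"turn":[0,0,0]}])

```text
time_s: 4.6
ee_pos: [0.5017, 0.1777, 0.0566]
tcp_rot: [-180.0, -0.0, 169.6]
ft_force: [-0.4, -0.0, -0.5]
grip_width: 0.0
gripper_force: 0.0
```

play_rows(increments=[{"jaw":-1,"translation":[0,0,0.003],"turn":[0,0,0]},{"jaw":-1,"translation":[0,0,0.006],"turn":[0,0,0]},{"jaw":-1,"translation":[0,0,0.008],"turn":[0,0,0]},{"jaw":-1,"translation":[0,0,0.008],"turn":[0,0,0]}])

```text
time_s: 5.0
ee_pos: [0.5016, 0.1776, 0.0484]
tcp_rot: [-180.0, -0.0, 169.6]
ft_force: [0.0, -0.1, -0.2]
grip_width: 0.0003
gripper_force: 0.0
```

```bash
python3 - <<'E'
from h import *
here()
b=snap("scene","scene4.png")[:,:,::-1]
A=b[150:230,340:440];cv2.imwrite("pics/s4.png",cv2.resize(A,None,fx=5,fy=5,interpolation=cv2.INTER_NEAREST))
s=env.get_state();e=np.array(s["ee_pos"])
for z in(.022,.009,-.005): print(z,((proj("scene",e-[0,0,z])-[340,150])*5).round(1))
E
```

```text
t 5.0 unit xy mm [-63.1  54.7] z 0.0484 rot [-1.7997e+02 -4.0000e-02  1.6961e+02] F [ 0.02 -0.05 -0.15] w 0.0003
0.022 [[200.9 307.6]]
0.009 [[202.9 289.4]]
-0.005 [[205.1 269.5]]
```

View pics/s4.png

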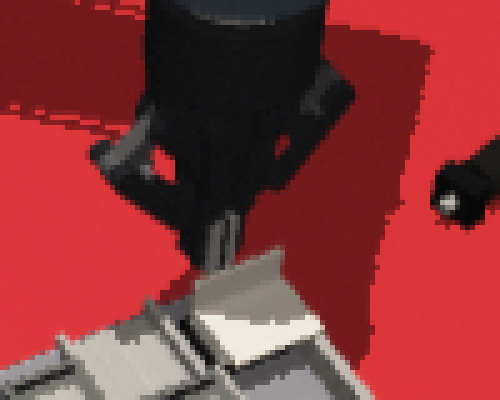

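```bash
python3 - <<'E'
from h import *
def tri(a,b):
    r=least_squares(lambda X:np.concatenate([(proj("top",X)-a).ravel(),(proj("scene",X)-b).ravel()]),[.5,.13,.13],x_scale=.01);return r.x,r.fun
a=np.radians(YAW);M=np.array([[np.cos(a),np.sin(a)],[-np.sin(a),np.cos(a)]])
for A,B in(((271,237.5),(359.5,166)),((266,237.5),(363,165)),((261.5,237),(366,166))):
    X,f=tri(A,B);print(X.round(4),f.round(2),"unit",(M@(X[:2]-U)*1e3).round(1))
print("TCP then unit -65.9 54.8 z .0927")
t=cv2.imread("pics/top2.png")[215:260,235:295];s=cv2.imread("pics/scene2.png")[150:195,350:410]
cv2.imwrite("pics/k.png",np.hstack([cv2.resize(i,None,fx=6.5,fy=6.5,interpolation=cv2.INTER_CUBIC) for i in(t,s)]))
E
```

```text
[0.4889 0.114  0.2022] [-0.38 -0.25 -0.41  0.06] unit [-64.1 -10.3]
[0.4887 0.125  0.1986] [ 0.01  0.01  0.01 -0.  ] unit [-66.3   0.5]
[0.4896 0.1348 0.191 ] [ 0.65  0.44  0.71 -0.1 ] unit [-67.2  10.4]
TCP then unit -65.9 54.8 z .0927
```

View pics/k.png

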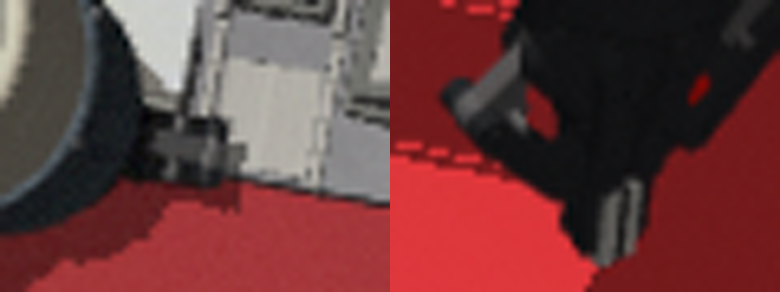

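Triangulating the knuckle gives unit x of about −66, so x is right; the fingers are shorter ahead of the TCP than stated. I'll calibrate tip height by touching the deck.

play_rows(increments=[{"jaw":-1,"translation":[0,0,0.003],"turn":[0,0,0]},{"jaw":-1,"translation":[0,0,0.006],"turn":[0,0,0]},{"jaw":-1,"translation":[0,0,0.008],"turn":[0,0,0]}])

```text
time_s: 5.35
ee_pos: [0.5018, 0.1777, 0.0405]
tcp_rot: [-180.0, -0.0, 169.6]
ft_force: [-0.5, -0.3, 0.4]
grip_width: 0.0001
gripper_force: 0.0
```

play_rows(increments=[{"jaw":-1,"translation":[0,0,0.002],"turn":[0,0,0]},{"jaw":-1,"translation":[0,0,0.004],"turn":[0,0,0]},{"jaw":-1,"translation":[0,0,0.006],"turn":[0,0,0]}])

```text
time_s: 5.65
ee_pos: [0.5019, 0.1778, 0.0347]
tcp_rot: [180.0, 0.0, 169.6]
ft_force: [0.4, 0.5, 0.8]
grip_width: 0.0001
gripper_force: 0.0
```

```bash
python3 - <<'E'
from h import *
here()
b=snap("scene","scene5.png")[:,:,::-1];o=cv2.imread("pics/scene0.png")
for y in range(190,216):
    print(y,"".join("#" if b[y,x].max()<75 and o[y,x].max()>=75 else ("+" if np.abs(b[y,x].astype(int)-o[y,x]).sum()>60 else ("r" if o[y,x,2]>1.6*o[y,x,1] else ".")) for x in range(362,402)))
e=np.array(env.get_state()["ee_pos"])
R=Ro.from_euler("xyz",env.get_state()["tcp_rot"],degrees=True)
for z in(.0,-.01,.01): print(z,proj("scene",R.apply([[-.011,-.011,z],[-.011,.011,z],[.011,-.011,z],[.011,.011,z]])+e).round(0).tolist())
print(b[205:209,376:384].tolist())
E
```

```text
t 5.65 unit xy mm [-62.8  54.9] z 0.0347 rot [180.     0.   169.61] F [0.35 0.51 0.84] w 0.0001
190 ###########++######################+++++
191 ###################################+++++
192 +#############################+##+++++++
193 r+###########################+++++++++++
194 rr++#########################+++++++++++
195 rrrr+#######################++++++++++++
196 rrrrr++####################+++++++++++++
197 rrrrrrr+################+##+++++++++++++
198 rrrrrrrr++##############+##+++++++++++++
199 rrrrrrrrrr+##########+##+##+++++++++++++
200 rrrrrrrrrrrr+#######++##+##+++++++++++++
201 rrrrrrrrrrrrr#######++##+##++++++.r+++++
202 rrrrrrrrrrrrr#######++#++#++++....++++++
203 rrrrrrrrrrrrr+######++#+++++......++++++
204 rrrrrrrrrrrrrr#####++++++.........++++++
205 rrrrrrrrrrrrrr+###+++++..........+++++++
206 rrrrrrrrrrrr+++##+++..........++++++++++
207 rrrrrrrrrrrr++++++..........++++++++++++
208 rrrrrrrrrr+++++++........+++++++++++++++
209 rrrrrrr++r+++++++.....++++++++++++++++++
210 rrrrrrr++++++++++...++++++++++++++++++++
211 rrrrrrr.+++++++++.++++++++++++++++++++++
212 rrrrrr+.++
[... 192 characters left out ...]
0, 211.0], [374.0, 208.0], [382.0, 205.0]]
-0.01 [[379.0, 211.0], [387.0, 208.0], [374.0, 205.0], [382.0, 202.0]]
0.01 [[378.0, 217.0], [386.0, 214.0], [374.0, 211.0], [382.0, 208.0]]
[[[27, 26, 110], [15, 14, 20], [23, 21, 21], [43, 46, 49], [77, 83, 88], [101, 109, 115], [120, 131, 140], [114, 124, 132]], [[26, 25, 112], [22, 20, 64], [48, 51, 58], [121, 132, 140], [118, 130, 136], [114, 124, 131], [106, 116, 122], [105, 115, 121]], [[28, 26, 117], [29, 27, 114], [48, 50, 89], [101, 111, 117], [105, 114, 121], [104, 115, 121], [104, 113, 119], [105, 115, 121]], [[30, 27, 114], [37, 35, 111], [55, 57, 93], [100, 109, 115], [104, 115, 120], [105, 115, 121], [106, 115, 122], [106, 115, 122]]]
```

play_rows(increments=[{"jaw":-1,"translation":[0,0,0.002],"turn":[0,0,0]},{"jaw":-1,"translation":[0,0,0.004],"turn":[0,0,0]},{"jaw":-1,"translation":[0,0,0.006],"turn":[0,0,0]}])

```text
time_s: 6.0
ee_pos: [0.502, 0.1778, 0.0296]
tcp_rot: [-180.0, 0.0, 169.6]
ft_force: [-8.4, 0.5, 19.0]
grip_width: -0.0003
gripper_force: 9.6
```

Contact at TCP z of about 0.030, just where the picture put it, so the closed tips sit at about TCP + 10 mm in reported z. I'll raise to tip z of about 0.067 and push the lip.

play_rows(increments=[{"jaw":-1,"translation":[0,0,-0.014],"turn":[0,0,0]},{"jaw":-1,"translation":[0,0,-0.028],"turn":[0,0,0]},{"jaw":-1,"translation":[0,0,-0.028],"turn":[0,0,0]},{"jaw":-1,"translation":[-0.005,0,-0.028],"turn":[0,0,0]},{"jaw":-1,"translation":[-0.01,0,-0.028],"turn":[0,0,0]},{"jaw":-1,"translation":[-0.015,0,-0.028],"turn":[0,0,0]},{"jaw":-1,"translation":[-0.02,0,-0.028],"turn":[0,0,0]}])

```text
time_s: 6.7
ee_pos: [0.5214, 0.1739, 0.0561]
tcp_rot: [-179.9, -0.1, 169.6]
ft_force: [-2.2, -0.3, -0.5]
grip_width: 0.0001
gripper_force: 0.8
```

play_rows(increments=[{"jaw":-1,"translation":[-0.005,0,0],"turn":[0,0,0]},{"jaw":-1,"translation":[-0.01,0,0],"turn":[0,0,0]},{"jaw":-1,"translation":[-0.015,0,0],"turn":[0,0,0]},{"jaw":-1,"translation":[-0.02,0,0],"turn":[0,0,0]},{"jaw":-1,"translation":[-0.024,0,0],"turn":[0,0,0]},{"jaw":-1,"translation":[-0.026,0,0],"turn":[0,0,0]}])

```text
time_s: 7.3
ee_pos: [0.5475, 0.1694, 0.0568]
tcp_rot: [-180.0, -0.0, 169.6]
ft_force: [-2.0, 0.4, -1.2]
grip_width: 0.0001
gripper_force: 0.8
```

```bash
python3 -c "
from h import *
here()"
```

```text
t 7.3 unit xy mm [-16.5  54.8] z 0.0568 rot [-179.99   -0.    169.61] F [-2.01  0.39 -1.22] w 0.0001
```

play_rows(increments=[{"jaw":-1,"translation":[-0.002,0,0],"turn":[0,0,0]},{"jaw":-1,"translation":[-0.003,0,0],"turn":[0,0,0]},{"jaw":-1,"translation":[-0.003,0,0],"turn":[0,0,0]}])

```text
time_s: 7.6
ee_pos: [0.5503, 0.169, 0.057]
tcp_rot: [180.0, 0.0, 169.6]
ft_force: [-1.9, -0.7, -0.6]
grip_width: -0.0005
gripper_force: 0.5
```

play_rows(increments=[{"jaw":-1,"translation":[-0.002,0,0],"turn":[0,0,0]},{"jaw":-1,"translation":[-0.003,0,0],"turn":[0,0,0]},{"jaw":-1,"translation":[-0.003,0,0],"turn":[0,0,0]}])

```text
time_s: 7.9
ee_pos: [0.5513, 0.1688, 0.057]
tcp_rot: [-180.0, -0.2, 169.6]
ft_force: [-8.6, 2.6, 4.0]
grip_width: 0.0001
gripper_force: 4.4
```

Force jumped to −8.6 N: the guard is at its end stop. I'll back off, raise, open to about 40 mm and centre between button and guide.

play_rows(increments=[{"jaw":-1,"translation":[0.01,0,0],"turn":[0,0,0]},{"jaw":-1,"translation":[0.017,0,-0.02],"turn":[0,0,0]},{"jaw":-0.06,"translation":[0.017,-0.029,-0.03],"turn":[0,0,0]},{"jaw":-0.06,"translation":[0.017,-0.029,-0.03],"turn":[0,0,0]},{"jaw":-0.06,"translation":[0.017,-0.029,-0.02],"turn":[0,0,0]},{"jaw":-0.06,"translation":[0.017,-0.029,-0.01],"turn":[0,0,0]},{"jaw":-0.06,"translation":[0.017,-0.029,-0.01],"turn":[0,0,0]}])

```text
time_s: 8.6
ee_pos: [0.5296, 0.1427, 0.0641]
tcp_rot: [-179.9, -0.2, 169.6]
ft_force: [-0.8, -0.0, -0.2]
grip_width: 0.0398
gripper_force: 0.0
```

```bash
python3 - <<'E'
from h import *
here()
b=snap("scene","scene6.png")[:,:,::-1];A=b[165:265,330:450];cv2.imwrite("pics/s6.png",cv2.resize(A,None,fx=6,fy=6,interpolation=cv2.INTER_CUBIC))
E
```

```text
t 8.6 unit xy mm [-29.3  25.4] z 0.0641 rot [-179.86   -0.22  169.61] F [-0.83 -0.03 -0.25] w 0.0398
```

View pics/s6.png

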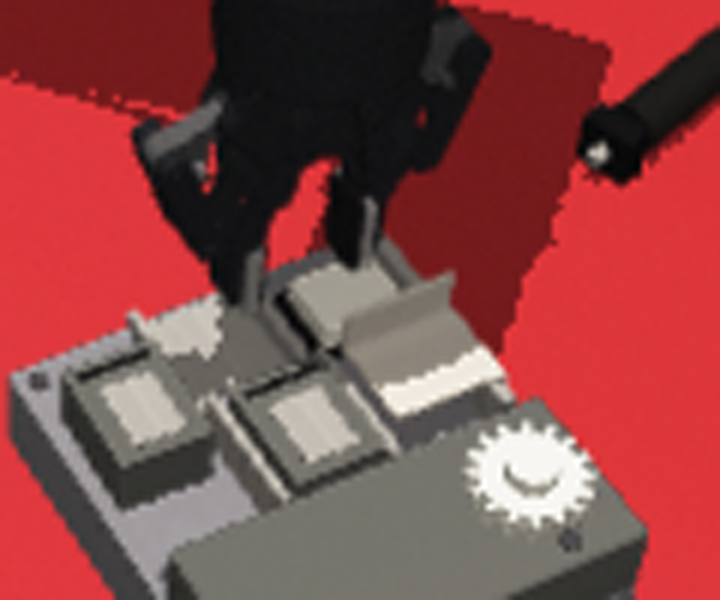

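The picture shows the guard back with the white button bare at crop (290–400, 265–340). The left tip (350, 265) is above it and the right tip (235, 300) is above the guide between the rails. I'll descend.

play_rows(increments=[{"jaw":-0.06,"translation":[0,0,0.006],"turn":[0,0,0]},{"jaw":-0.06,"translation":[0,0,0.012],"turn":[0,0,0]},{"jaw":-0.06,"translation":[0,0,0.018],"turn":[0,0,0]},{"jaw":-0.06,"translation":[0,0,0.02],"turn":[0,0,0]},{"jaw":-0.06,"translation":[0,0,0.02],"turn":[0,0,0]}])

```text
time_s: 9.15
ee_pos: [0.5309, 0.1428, 0.0464]
tcp_rot: [-180.0, -0.0, 169.6]
ft_force: [-0.6, -0.5, 0.1]
grip_width: 0.0401
gripper_force: 0.0
```

play_rows(increments=[{"jaw":-0.06,"translation":[0,0,0.002],"turn":[0,0,0]},{"jaw":-0.06,"translation":[0,0,0.004],"turn":[0,0,0]},{"jaw":-0.06,"translation":[0,0,0.006],"turn":[0,0,0]},{"jaw":-0.06,"translation":[0,0,0.006],"turn":[0,0,0]}])

```text
time_s: 9.55
ee_pos: [0.5314, 0.1431, 0.0411]
tcp_rot: [180.0, 0.0, 169.6]
ft_force: [0.2, -0.4, 1.0]
grip_width: 0.0401
gripper_force: 0.9
```

play_rows(increments=[{"jaw":-0.06,"translation":[0,0,0.002],"turn":[0,0,0]},{"jaw":-0.06,"translation":[0,0,0.004],"turn":[0,0,0]},{"jaw":-0.06,"translation":[0,0,0.004],"turn":[0,0,0]}])

```text
time_s: 9.85
ee_pos: [0.5314, 0.1431, 0.0371]
tcp_rot: [180.0, 0.0, 169.6]
ft_force: [-1.0, -0.2, 3.7]
grip_width: 0.0403
gripper_force: 2.1
```

play_rows(increments=[{"jaw":-0.06,"translation":[0,0,0.001],"turn":[0,0,0]},{"jaw":-0.06,"translation":[0,0,0.001],"turn":[0,0,0]},{"jaw":-0.06,"translation":[0,0,0.001],"turn":[0,0,0]},{"jaw":-0.06,"translation":[0,0,0.001],"turn":[0,0,0]},{"jaw":-0.06,"translation":[0,0,0.001],"turn":[0,0,0]},{"jaw":-0.06,"translation":[0,0,0.001],"turn":[0,0,0]},{"jaw":-0.06,"translation":[0,0,0.001],"turn":[0,0,0]},{"jaw":-0.06,"translation":[0,0,0.001],"turn":[0,0,0]},{"jaw":-0.06,"translation":[0,0,0.001],"turn":[0,0,0]},{"jaw":-0.06,"translation":[0,0,0.001],"turn":[0,0,0]}])

```text
time_s: 10.85
ee_pos: [0.5314, 0.1433, 0.0368]
tcp_rot: [179.9, 0.1, 169.6]
ft_force: [-2.9, 0.9, 9.4]
grip_width: 0.0402
gripper_force: 6.3
```

```bash
python3 - <<'E'
from h import *
here()
b=snap("scene","scene7.png")[:,:,::-1];A=b[165:265,330:450];cv2.imwrite("pics/s7.png",cv2.resize(A,None,fx=6,fy=6,interpolation=cv2.INTER_CUBIC))
E
```

```text
t 10.85 unit xy mm [-27.6  26.3] z 0.0368 rot [1.7995e+02 6.0000e-02 1.6962e+02] F [-2.94  0.93  9.36] w 0.0402
```

View pics/s7.png

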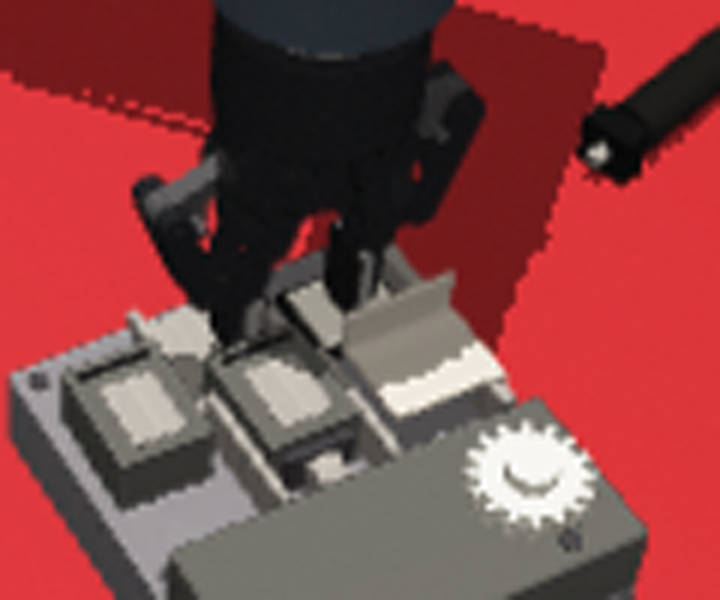

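The picture shows the cartridge out (top around crop (290, 385)) and stopped against the right finger at (245, 325), with the pusher behind it. The left finger is on the button and the guard is back. I'll hold briefly, then hand in.

play_rows(increments=[{"jaw":-0.06,"translation":[0,0,0],"turn":[0,0,0]},{"jaw":-0.06,"translation":[0,0,0],"turn":[0,0,0]},{"jaw":-0.06,"translation":[0,0,0],"turn":[0,0,0]},{"jaw":-0.06,"translation":[0,0,0],"turn":[0,0,0]},{"jaw":-0.06,"translation":[0,0,0],"turn":[0,0,0]},{"jaw":-0.06,"translation":[0,0,0],"turn":[0,0,0]},{"jaw":-0.06,"translation":[0,0,0],"turn":[0,0,0]},{"jaw":-0.06,"translation":[0,0,0],"turn":[0,0,0]}])

```text
time_s: 11.7
ee_pos: [0.5314, 0.1433, 0.0368]
tcp_rot: [179.9, 0.1, 169.6]
ft_force: [-2.7, 0.7, 10.0]
grip_width: 0.0401
gripper_force: 6.3
```

```bash
python3 -c "
from h import *
here();print(env.job_done())"
```

```text
t 11.7 unit xy mm [-27.6  26.3] z 0.0368 rot [1.7994e+02 5.0000e-02 1.6962e+02] F [-2.68  0.74 10.01] w 0.0401
the job is handed in; nothing more can be done
None
```

I handed the job in at 11.7 s with the guard against its end stop, the left finger holding the button down (about 10 N) and the cartridge stopped against the right finger (about 3 N); no verdict came back.

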